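# Set out the buckle-forming tools on the engraver's bench

### The arm

A 6-joint arm with a two-finger parallel gripper is mounted at the origin on the work surface. World frame = base frame: x ahead of the robot, y to its left, z up, the work surface at z = 0. Lengths are in m, angles in rad, forces in N, time in s.
With the tool pointing down it reaches from about 0.35 to 0.85 m from the base axis. Payload 8.1 kg.
Tool frame: the origin (TCP) lies at the very end of the fingers, on their centre line; the grasp point (between the pads) lies 19 mm behind it; z points along the fingers, y is the line along which they close (so a half turn about z gives the same grasp; the last joint's range is limited). The gripper opens to 93 mm and grips with 3 to 60 N. Pads are 15 mm wide; open, the fingers measure 128 mm over their backs; the gripper's body (75 mm by 188 mm) begins 65 mm behind the grasp point.
Start: joints at [1.188, 0.13, 1.488, -0, 1.523, -0.085], TCP at [0.176, 0.574, 0.219] pointing down, gripper open.
Joint ranges: [-2.96, 2.96], [-0.89, 2.26], [0.02, 2.5], [-1.34, 4.48], [0, 2.73], [-2.66, 2.66]. Speed limits (rad/s): [2.39, 2.39, 2.79, 3.14, 3.14, 3.14].

### API

Orientations are given as a rotation vector (axis times angle).
In Python, from plant import monitor, eyes, ticket gives the robot as it stands.
- The arm moves only by the tool arm_command, never from a script. Its argument "deltas" is a list that holds one entry, the list of rows, each a list of 6 numbers: the shift along the world's x, y, z in cm, then the turn, a rotation vector about the world's x, y, z in degrees. In form: [[[tx, ty, tz, rx, ry, rz], ...]]. A call has 1 to 12 rows; each row shifts and turns the commanded pose from where the row before left it; what a row does not reach is not made up. A row lasts 1/12 s, in which the tool goes at most 41.7 mm and 7.16 degrees, less where a joint would pass 70% of its speed; a pose out of reach is approached as far as the arm can. A call is refused whole if a number of a shift passes 4.17 or a number of a turn 7.16, either way. A call with a gripper value outside its range is refused whole. "gripper" is the opening, from -1 (shut) to 1 (fully open), set as the call begins (left out, the last holds). The fingers move at their own pace and stop on an object; "squeeze" is the grip in N (left out, the last holds). Time passes only in rows, so rows that do not move let the fingers close. It gives the time, the measured TCP pose, the force, the opening and the grip force at its end, in the units of the state.
- monitor.read_state(): the state, without advancing time (a new reading comes with each control period).
- eyes.read_camera(name): name is "scene" or "top" or "wrist"; returns the picture (480x640x3 uint8, blue, green, red); there is no depth.
- eyes.camera_model(name): a dict with "fx", "fy", "cx", "cy" (pixels), "rvec" (rotation vector, rad) and "tvec" (3), from world to camera coordinates, as OpenCV has them. Camera axes: x right, y down, z forward; pixel columns grow to the right and rows downward; lengths in m; the calibration is good to about 2 mm. A picture is of the moment at which its call begins: read the wrist's pose just before it. camera_model takes no time and is no camera call; for the wrist camera it gives the pose at the moment of the call.
- ticket.close_job(): hands the job in; it is judged then, once.
The state is a dict: "t": time; "q": joint angles; "dq": joint speeds; "joint_torque": joint torques, N m; "tool_pos": TCP position; "orientation": TCP orientation; "force": force on the tool from outside, world axes, zero at the start; "wrist_torque": the same for the moment, N m; "opening": finger opening in m; "gripper_force": force on a finger pad.
Only numpy, scipy, OpenCV 4.12 (cv2) and the standard library are available. Lean on these libraries where they do the work, as an engineer would, in place of code of your own. Each camera call takes 0.05 s, during which the arm holds its last target. There are 200 camera calls.

### The job

Set out the forming tools for the next buckle: lay the die block on the middle of the steel bench plate with its long sides along the plate's long sides, and stand the punch upright, foot down, on the middle of the die block. Stand the wide collar on the middle of the round turntable, and stand the narrow collar on the bench top exactly midway between the plate and the turntable, in line with their centres. Leave the glass jar and the eyeglass standing where they are.

Things in the scene. Friction and masses are not known exactly. Their poses are not given: they have to be found in the camera images.
- die_block: Loose steel die block, a rectangular slab 46 mm (its x) by 70 mm (its y) by 22 mm high, flat on top, with a dark round mark of 38 mm diameter painted at the centre of its top face (no recess) and a small dark dot on either side of it. About 0.5 kg. Lies flat on the bench at the start, turned by up to 0.6 rad. Origin at the centre of its underside; z up.
- punch: Loose turned steel forming punch, 50 mm tall, standing upright on its foot: foot 32 mm diameter and 12 mm high, tapering to a straight shank of 24 mm diameter from 16 to 44 mm height, tip rounded off. About 0.2 kg. Origin at the centre of its foot's underside; z up along its axis.
- wide_collar: Loose plain steel collar (short tube, open at both ends), the wide and low one: outer diameter 60 mm, bore 44 mm, 34 mm high, axis vertical. About 0.34 kg. Origin at the centre of its underside; z up.
- narrow_collar: Loose plain steel collar (short tube, open at both ends), the narrow and tall one: outer diameter 40 mm, bore 26 mm, 44 mm high, axis vertical. About 0.25 kg. Origin at the centre of its underside; z up.
- bench_plate: Fixed rectangular steel bench plate, 80 mm (its x) by 110 mm (its y) and 20 mm high, flat top with four small dark dots at the corners. Stands to the left or the right of the turntable, 270 mm from it centre to centre. Does not move. Origin at the centre of its underside, on the bench; z up.
- turntable: Fixed round dark turntable, 96 mm diameter, with a flat black rubber top of 88 mm diameter 26 mm above the bench. Does not move or turn. Its x axis is at right angles to the line from its centre to the bench plate's centre (pointing away from the robot), its y axis lies along that line. Origin at the centre of its underside, on the bench; z up.
- glass_jar: Loose small amber glass jar with a steel lid, 42 mm diameter, 50 mm tall, standing in the same row as the loose tools. Not to be moved. Origin at the centre of its underside.
- eyeglass: Loose black watchmaker's eyeglass, a cone-shaped cup of 26 mm diameter at the foot and 42 mm at the top, 30 mm tall, standing in the same row as the loose tools. Not to be moved. Origin at the centre of its underside.
There are look-alikes about, which are no part of the job. Leave any turquoise look-alike of the wide_collar alone.

How it is judged:
At the end, for the whole second after the job is handed in: Die block on plate: centred to 12 mm, long sides within 0.2 rad. Punch foot down on die block: to 10 mm. Wide collar on turntable: to 12 mm. Narrow collar on the bench: within 15 mm of the line of centres, at most 150 mm from each centre. All upright to 0.1 rad, released, at rest (horizontal distance between die_block and bench_plate below 0.012 m and z of die_block in the frame of bench_plate between 0.017 and 0.023 m and angle between the y axis of die_block and the y axis of bench_plate, either way round below 0.2 rad and horizontal distance between punch and die_block below 0.01 m and z of punch in the frame of die_block between 0.019 and 0.025 m and horizontal distance between wide_collar and turntable below 0.012 m and z of wide_collar in the frame of turntable between 0.023 and 0.029 m and x of narrow_collar in the frame of turntable between -0.015 and 0.015 m and horizontal distance between narrow_collar and turntable below 0.15 m and horizontal distance between narrow_collar and bench_plate below 0.15 m and height (world z) of narrow_collar between -0.003 and 0.003 m and angle between each of die_block, punch, wide_collar, narrow_collar's own z axis and vertical below 0.1 rad and linear speed of each of die_block, punch, wide_collar, narrow_collar below 0.02 m/s); the robot touches nothing.
It fails at once if the glass jar is moved by more than 15 mm or tipped over (distance of glass_jar from where it was at the start of the episode above 0.015 m or angle between glass_jar's own z axis and vertical above 0.4 rad).
It fails at once if the eyeglass is moved by more than 15 mm or tipped over (distance of eyeglass from where it was at the start of the episode above 0.015 m or angle between eyeglass's own z axis and vertical above 0.4 rad).
It also fails if it takes over 118 s, if anything falls off the work surface, if the arm or the gripper's body presses on something with over 40 N, if the wrist force passes 120 N, or if a joint passes its speed limit or range.

## Working session

There is one attempt and no reset: what is moved stays moved. The work goes in short steps, Python scripts to look and compute and a tool call to move; the robot and the scene stay as the last step left them, time stands still between calls to the robot, and variables do not carry over. Pictures are saved under pics/ and viewed, at most 14 in all, crops included, and the job is handed in when it is done.

Besides the shell and the picture viewer there is one more tool, called after "Emit:" in YAML: its name, and indented under it one key for each argument. arm_command: Moves the arm, as the interface text tells. Its arguments: {"type":"object","properties":{"deltas":{"type":"array"},"gripper":{"type":"number"},"squeeze":{"type":"number"}},"required":["deltas"]}

```bash
mkdir -p pics; ls
cat > h.py <<'E'
import numpy as np, cv2
from plant import monitor, eyes, ticket
def cam(n):
    m=eyes.camera_model(n); R=cv2.Rodrigues(np.array(m["rvec"],float))[0]
    return np.array([[m["fx"],0,m["cx"]],[0,m["fy"],m["cy"]],[0,0,1]]),R,np.array(m["tvec"],float).ravel()
def ray(n,uv,z,c=None):
    K,R,t=c or cam(n); d=R.T@np.linalg.inv(K)@np.array([uv[0],uv[1],1.]); o=-R.T@t
    return (o+d*(z-o[2])/d[2])
def shot(n,f=None):
    c=cam(n); im=eyes.read_camera(n)
    if f: cv2.imwrite("pics/"+f,im)
    return im,c
E
python3 - <<'E'
from h import *
for n in("top","scene"):
    im,c=shot(n,n+"0.png"); print(n,-c[1].T@c[2],c[1].tolist(),c[0][0,0])
s=monitor.read_state(); print(s)
E
```

```text
pics
top [0.47048431 0.01036871 1.00473453] [[0.0062154395464640855, -0.9996764593293123, 0.024664650292546397], [-0.9993962674331244, -0.007053058482361707, -0.034019920734518413], [0.03418287512750756, -0.02443831067921328, -0.9991167599530915]] 492.84943293145955
scene [ 1.35009822 -0.03030986  0.63404794] [[0.03614076844128533, 0.9993406944849749, 0.003467160619478493], [0.5856370720474274, -0.018367817322460622, -0.8103652529140948], [-0.8097672904607778, 0.03131772075194156, -0.5859147853286464]] 591.9662298837276
{'t': 0.1, 'q': array([ 1.18758907e+00,  1.31085687e-01,  1.48913639e+00, -3.79019866e-05,
        1.52299711e+00, -8.53965778e-02]), 'dq': array([ 3.93268627e-04, -1.03280446e-03, -2.25206789e-03,  6.31351286e-04,
        8.19687373e-05, -2.32343241e-04]), 'joint_torque': array([ 2.61050511e-03, -5.61344326e+01, -4.93096340e+01,  7.71627040e-02,
        2.91525229e-02, -8.46545618e-05]), 'tool_pos': array([0.17586   , 0.5731274 , 0.21771098]), 'orientation': array([-4.66019525e-01, -3.10649042e+00,  2.49868741e-03]), 'force': array([-0.31868152, -0.17055373,  0.91919894]), 'wrist_torque': array([0.00110573, 0.03640573, 0.03646837]), 'gripper_force': 0.0, 'opening': 0.09293757900914885}
```

View pics/top0.png

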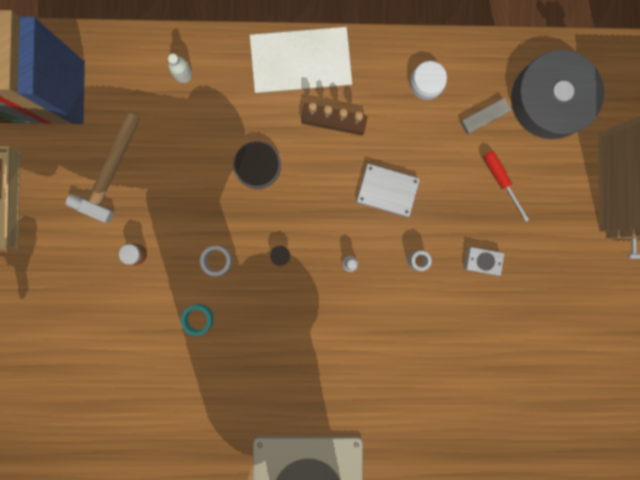

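View pics/scene0.png

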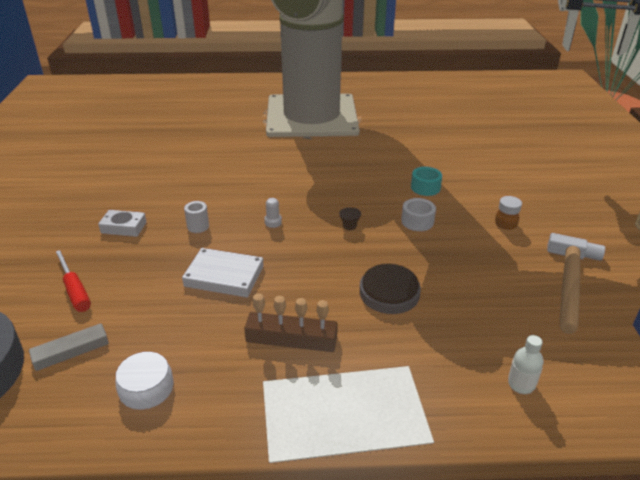

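Candidates in the top view:
- Wide collar: grey ring (215,261). The turquoise ring (197,320) is the look-alike and gets rejected.
- Narrow collar: small ring (421,261).
- Punch: (350,264).
- Die: slab with round mark (486,261). The whetstone (486,115) is not it.
- Plate: four dots, (388,190).
- Turntable: dark disc (257,164). The big dark wheel (558,95) and white tin (429,80) are not it.
- To leave alone: jar (130,254), eyeglass (280,256).

In the scene view the turquoise ring is at (427,180) and the grey one at (419,214).

Run:
```python
from h import *
im,c=shot("top")
hsv=cv2.cvtColor(im,cv2.COLOR_BGR2HSV)
grey=((hsv[...,1]<75)&(hsv[...,2]>60)).astype(np.uint8)*255
dark=(hsv[...,2]<62).astype(np.uint8)*255
def big(mask,box):
    x0,y0,x1,y1=box; m=np.zeros_like(mask); m[y0:y1,x0:x1]=mask[y0:y1,x0:x1]
    cs=cv2.findContours(m,cv2.RETR_EXTERNAL,cv2.CHAIN_APPROX_NONE)[0]
    return max(cs,key=cv2.contourArea)
for n,mk,b,z in [("jar",grey,(105,230,155,280),.05),("wide",grey,(190,235,240,290),.03),("eyeglass",dark,(262,238,298,274),.03),("punch",grey,(335,245,365,280),.03),("narrow",grey,(402,242,440,280),.04),("die",grey,(460,240,512,282),.02),("plate",grey,(350,155,425,222),.02),("tt",dark,(225,132,290,196),.026)]:
    k=big(mk,b); (u,v),(w,h),a=cv2.minAreaRect(k); 
    P=ray("top",(u,v),z,c)
    box=np.array([ray("top",p,z,c)[:2] for p in cv2.boxPoints(((u,v),(w,h),a))])
    L=[np.linalg.norm(box[i+1]-box[i]) for i in(0,1)]; e=box[1]-box[0] if L[0]>L[1] else box[2]-box[1]
    print(n,np.round((u,v),1),np.round(P[:2],4),"size",np.round(L,4),"long-ang deg",round(np.degrees(np.arctan2(e[1],e[0])),1))
crop=im[140:300,110:520]; cv2.imwrite("pics/c1.png",np.vstack([cv2.resize(crop,None,fx=1.9,fy=1.9,interpolation=2),cv2.cvtColor(cv2.resize((grey+dark)[140:300,110:520],None,fx=1.9,fy=1.7),cv2.COLOR_GRAY2BGR)][:2]) )
```

```text
jar [129.5 254. ] [0.4715 0.3439] size [0.04   0.0384] long-ang deg -89.6
wide [215.5 260.5] [0.4598 0.1831] size [0.0608 0.0613] long-ang deg -134.6
eyeglass [279.5 255.5] [0.4705 0.0575] size [0.0326 0.0327] long-ang deg -153.0
punch [349.5 263.5] [ 0.4555 -0.081 ] size [0.0298 0.0297] long-ang deg -89.6
narrow [419.5 260. ] [ 0.4633 -0.218 ] size [0.0455 0.0393] long-ang deg -89.6
die [483.9 260.6] [ 0.4627 -0.3531] size [0.049  0.0767] long-ang deg -99.0
plate [387.8 189.9] [ 0.6039 -0.1586] size [0.0843 0.1133] long-ang deg -105.4
tt [256.  163.5] [0.6533 0.106 ] size [0.0836 0.0822] long-ang deg -89.3
```

View pics/c1.png

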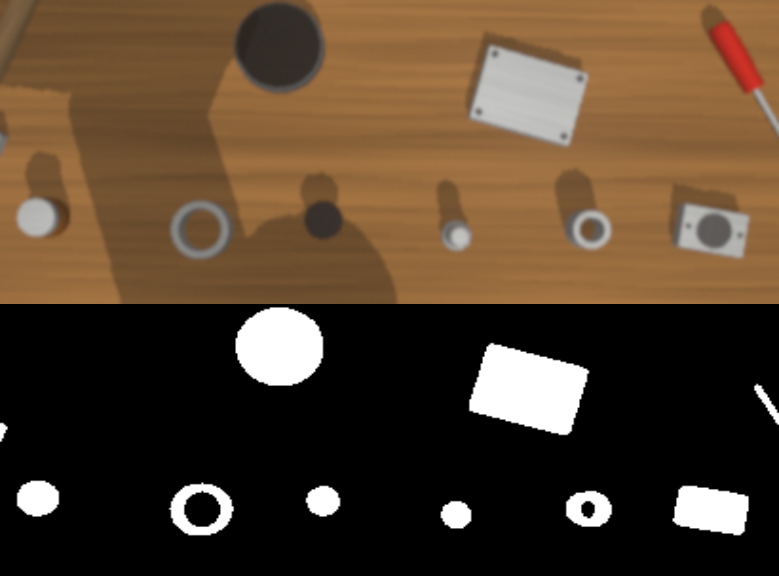

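The mask and crop agree with the choice: grey ring at crop (201,230), die at (713,231), plate dots seen. I'll refine the centres from the die mark, the bores and the plate dots.

Run:
```python
from h import *
im,c=shot("top"); g=cv2.cvtColor(im,cv2.COLOR_BGR2GRAY)
def up(box):
    x0,y0,x1,y1=box; return cv2.resize(g[y0:y1,x0:x1],None,fx=8,fy=8,interpolation=cv2.INTER_CUBIC)
def blobs(box,inv,amin,amax,z):
    u=up(box); u=255-u if inv else u
    t,m=cv2.threshold(u,0,255,cv2.THRESH_OTSU)
    for k in cv2.findContours(m,cv2.RETR_CCOMP,cv2.CHAIN_APPROX_NONE)[0]:
        a=cv2.contourArea(k)/64
        if amin<a<amax and len(k)>5:
            (x,y),d,_=cv2.fitEllipse(k); p=((x+.5)/8-.5+box[0],(y+.5)/8-.5+box[1])
            print("  ",np.round(p,1),"d",np.round(np.array(d)/8,1),np.round(ray("top",p,z,c)[:2],4))
print("die mark");blobs((470,250,503,273),True,1,500,.022)
print("plate");blobs((362,166,416,214),True,1,60,.02)
print("wide");blobs((195,240,236,282),False,100,1200,.034)
print("narrow");blobs((409,249,433,273),False,20,600,.044)
print("punch");blobs((340,252,362,275),False,10,300,.045)
```

```text
die mark
   [471.7 271.6] d [ 1.6 13.3] [ 0.4405 -0.3276]
   [501.9 271. ] d [1.2 6.9] [ 0.4421 -0.3887]
   [499.1 263.4] d [1.4 1.5] [ 0.4574 -0.3831]
   [485.5 261. ] d [18.1 18.2] [ 0.462  -0.3555]
   [499.6 250.7] d [ 2.2 21.3] [ 0.4829 -0.3845]
plate
   [406.3 211.3] d [3.1 3.2] [ 0.5611 -0.1962]
   [362.2 198.4] d [1.5 3.1] [ 0.5862 -0.107 ]
   [413.2 208.6] d [ 4.7 24.2] [ 0.5665 -0.2102]
   [414.4 180.8] d [2.5 3.9] [ 0.6229 -0.2126]
   [370.  167.8] d [3.2 3.6] [ 0.6483 -0.1227]
   [363.6 170. ] d [ 4.5 21.7] [ 0.6436 -0.1098]
wide
   [214.7 260.5] d [30.5 30.8] [0.4599 0.184 ]
   [214.7 260.4] d [22.  22.1] [0.4601 0.184 ]
narrow
   [421.3 260.6] d [20.4 20.9] [ 0.4621 -0.2206]
   [421.1 260.5] d [12.6 12.9] [ 0.4624 -0.2202]
punch
   [351.4 265.3] d [10.5 13.1] [ 0.4522 -0.0834]
```

Emit:
arm_command:
  deltas:
    - [[1,-2,0,0,0,-7],[2,-4,0,0,0,-7],[2,-4,0,0,0,-7],[2,-4,0,0,0,-7],[2,-4,0,0,0,-7],[2,-4,0,0,0,-7],[2,-4,0,0,0,-7],[2,-4,0,0,0,-7],[2,-4,0,0,0,-7],[2,-4,0,0,0,-7],[2,-4,0,0,0,-7],[2,-4,0,0,0,-5.4]]
  gripper: 1

```text
t: 1.2
tool_pos: [0.3914, 0.1417, 0.2188]
orientation: [2.403, 2.023, 0.001]
force: [0.4, 0.1, 0.0]
opening: 0.0932
gripper_force: 0.0
```

Emit:
arm_command:
  deltas:
    - [[1,-4,0,0,0,0],[1,-4,-1,0,0,0],[1,-4,-1,0,0,0],[0.6,-4,-1,0,0,0],[0.5,-4,-1,0,0,0],[0.5,-4,-1,0,0,0],[0.5,-4,-1,0,0,0],[0.5,-4,-1,0,0,0],[0,-4,-1,0,0,0],[0,-4,-1,0,0,0],[0,-4,-1,0,0,0],[0,-3,0,0,0,0]]

```text
t: 2.2
tool_pos: [0.4449, -0.3271, 0.1164]
orientation: [-2.396, -2.027, 0.001]
force: [-0.0, 1.3, 0.3]
opening: 0.0931
gripper_force: 0.0
```

Emit:
arm_command:
  deltas:
    - [[0,0,0,0,0,0],[0,0,0,0,0,0],[0,0,0,0,0,0]]

```text
t: 2.45
tool_pos: [0.4464, -0.3244, 0.1187]
orientation: [-2.397, -2.029, -0.0]
force: [-0.5, 0.2, -0.0]
opening: 0.0932
gripper_force: 0.0
```

Run:
```python
from h import *
s=monitor.read_state(); im,c=shot("wrist","w1.png"); print(s["tool_pos"],np.degrees(s["q"][0]-s["q"][5]))
print(-c[1].T@c[2], [(c[0]@(c[1]@np.array(p)+c[2])).tolist() for p in [(0.462,-.3555,.022)]])
```

```text
[ 0.44643845 -0.32444015  0.11867533] -9.48896926593051
[ 0.45827149 -0.24876009  0.28465653] [[97.75437202924697, 77.56181841342934, 0.281294846975372]]
```

View pics/w1.png

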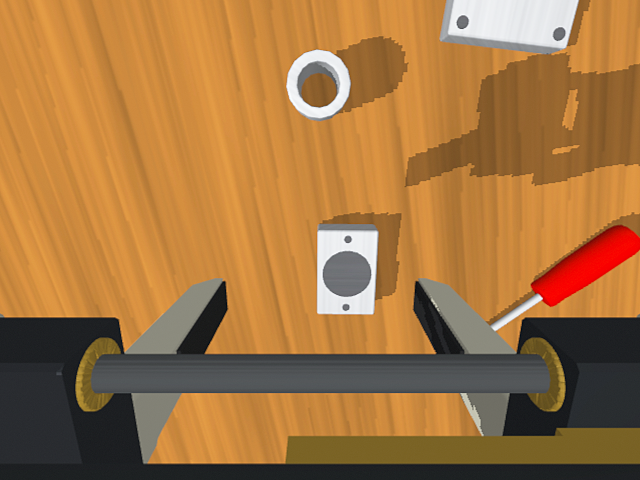

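The wrist view shows the die mark at about (347,273), where the ray model predicts (347.5,275.7). The die lies square between the fingers, so I'll go down and grip it.

Emit:
arm_command:
  deltas:
    - [[1.5,-3.1,-0.5,0,0,0],[0,0,-1.5,0,0,0],[0,0,-1.5,0,0,0],[0,0,-2,0,0,0],[0,0,-2,0,0,0],[0,0,-1.5,0,0,0],[0,0,-1,0,0,0],[0,0,-1,0,0,0],[0,0,-0.4,0,0,0],[0,0,0,0,0,0],[0,0,0,0,0,0],[0,0,0,0,0,0]]

```text
t: 3.5
tool_pos: [0.4624, -0.3565, 0.0062]
orientation: [2.396, 2.03, 0.0]
force: [-0.2, -0.7, 1.4]
opening: 0.0925
gripper_force: 0.0
```

Emit:
arm_command:
  deltas:
    - [[0,0,0,0,0,0],[0,0,0,0,0,0],[0,0,0,0,0,0],[0,0,0,0,0,0],[0,0,0,0,0,0],[0,0,0,0,0,0],[0,0,0,0,0,0],[0,0,0,0,0,0],[0,0,0,0,0,0],[0,0,0,0,0,0]]
  gripper: -1
  squeeze: 40

```text
t: 4.33
tool_pos: [0.4617, -0.3559, 0.005]
orientation: [2.397, 2.031, 0.0]
force: [0.7, 0.5, 0.1]
opening: 0.0458
gripper_force: 40.0
```

Emit:
arm_command:
  deltas:
    - [[0,0,1,0,0,0],[0,0,2,0,0,0],[0,0,3,0,0,0],[0,0,3,0,0,0],[1,1,1,0,0,-2],[2.5,3,0,0,0,-2],[3,4,0,0,0,-2],[3,4,0,0,0,0],[2.5,4,0,0,0,0],[1.5,2.5,0,0,0,0],[0.8,1.2,0,0,0,0],[0,0,0,0,0,0]]

```text
t: 5.33
tool_pos: [0.5926, -0.1733, 0.1046]
orientation: [-2.495, -1.906, -0.0]
force: [-0.6, -0.3, -6.6]
opening: 0.0457
gripper_force: 40.0
```

Emit:
arm_command:
  deltas:
    - [[0,0,-1,0,0,0],[0,0,-1,0,0,0],[0,0,-1,0,0,0],[0,0,0,0,0,0],[0,0,0,0,0,0]]

```text
t: 5.75
tool_pos: [0.5898, -0.1774, 0.073]
orientation: [-2.499, -1.899, 0.003]
force: [-0.2, -0.4, -5.2]
opening: 0.0461
gripper_force: 40.0
```

Run:
```python
from h import *
s=monitor.read_state(); im,c=shot("wrist","w2.png"); print(s["tool_pos"],np.degrees(s["q"][0]-s["q"][5]))
```

```text
[ 0.58984265 -0.17744923  0.07296983] -15.555943480944368
```

View pics/w2.png

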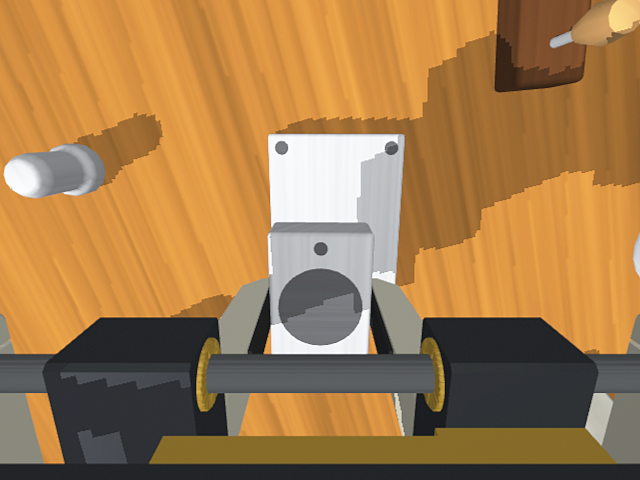

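The wrist view shows the die square to the plate, with plate dots at (281,148) and (391,148) and the far edge at row 134 from x=269 to 403. I'll check the plate centre from these.

Run:
```python
from h import *
c=cam("wrist"); f=lambda p:ray("wrist",p,.02,c)[:2]
a,b=f((269,134)),f((403,134)); print(a,b,np.linalg.norm(a-b)); d=(b-a)/np.linalg.norm(b-a); n=np.array([d[1],-d[0]]); 
print("angle",np.degrees(np.arctan2(d[1],d[0])),"centres",(a+b)/2+.055*n,(a+b)/2-.055*n)
m=(f((281,148))+f((391,148)))/2; print("dots mid",m)
print("die mark", ray("wrist",(320,306),.073-.005+.022,c)[:2])
```

```text
[ 0.58195977 -0.09528671] [ 0.65692224 -0.11611486] 0.07780221036791381
angle -15.52782717939987 centres [ 0.60471715 -0.15869331] [ 0.63416485 -0.05270825]
dots mid [ 0.6174228  -0.11333151]
die mark [ 0.59053774 -0.17539117]
```

Emit:
arm_command:
  deltas:
    - [[0.7,0.8,0,0,0,0],[0.7,0.9,0,0,0,0],[0,0,-1,0,0,0],[0,0,-1,0,0,0],[0,0,-1,0,0,0],[0,0,-1,0,0,0],[0,0,-0.4,0,0,0],[0,0,0,0,0,0],[0,0,0,0,0,0],[0,0,0,0,0,0]]

```text
t: 6.63
tool_pos: [0.6061, -0.1602, 0.0315]
orientation: [2.5, 1.902, 0.001]
force: [0.4, -0.6, -4.6]
opening: 0.0455
gripper_force: 40.0
```

Emit:
arm_command:
  deltas:
    - [[0,0,-0.2,0,0,0],[0,0,-0.1,0,0,0],[0,0,0,0,0,0],[0,0,0,0,0,0]]

```text
t: 6.97
tool_pos: [0.6058, -0.16, 0.0282]
orientation: [2.5, 1.902, 0.0]
force: [0.2, -0.7, -5.4]
opening: 0.0457
gripper_force: 40.0
```

Emit:
arm_command:
  deltas:
    - [[-0.1,0,-0.2,0,0,0],[0,0,-0.1,0,0,0],[0,0,0,0,0,0],[0,0,0,0,0,0]]

```text
t: 7.3
tool_pos: [0.6047, -0.1599, 0.025]
orientation: [-2.5, -1.902, 0.0]
force: [0.1, 0.0, -5.1]
opening: 0.0459
gripper_force: 40.0
```

Emit:
arm_command:
  deltas:
    - [[0,0,-0.1,0,0,0],[0,0,0,0,0,0],[0,0,0,0,0,0]]

```text
t: 7.55
tool_pos: [0.6047, -0.1599, 0.0249]
orientation: [-2.5, -1.902, 0.0]
force: [-5.7, 1.2, 4.1]
opening: 0.0457
gripper_force: 40.0
```

Emit:
arm_command:
  deltas:
    - [[0,0,0,0,0,0],[0,0,0,0,0,0],[0,0,0,0,0,0],[0,0,0,0,0,0],[0,0,0,0,0,0],[0,0,1,0,0,0],[0,0,2,0,0,0],[0,0,3,0,0,0],[0,0,3,0,0,0],[0,0,2,0,0,0],[0,0,0,0,0,0],[0,0,0,0,0,0]]
  gripper: 1

```text
t: 8.55
tool_pos: [0.6062, -0.1604, 0.1368]
orientation: [2.497, 1.9, 0.004]
force: [-0.3, -0.1, -0.3]
opening: 0.0929
gripper_force: 0.0
```

Emit:
arm_command:
  deltas:
    - [[-1,0.4,0,0,0,0],[-2,0.8,0,0,0,0],[-3,1,0,0,0,0],[-3,1.1,0,0,0,0],[-3,1,0,0,0,0],[-2,0.5,0,0,0,0],[-1,0,0,0,0,0],[0,0,0,0,0,0],[0,0,0,0,0,0],[0,0,0,0,0,0],[0,0,0,0,0,0]]

```text
t: 9.47
tool_pos: [0.4553, -0.1121, 0.1338]
orientation: [-2.5, -1.902, 0.0]
force: [0.3, 0.7, 0.6]
opening: 0.0933
gripper_force: 0.0
```

Run:
```python
from h import *
s=monitor.read_state(); im,c=shot("wrist","w3.png"); print(s["tool_pos"],np.degrees(s["q"][0]-s["q"][5]))
for p in [(.4545,-.082,0),(.4545,-.082,.05)]:
    q=c[0]@(c[1]@np.array(p)+c[2]); print(q[:2]/q[2])
```

```text
[ 0.45526925 -0.11205363  0.13375123] -15.467091926701714
[310.37202132 194.74904264]
[308.55403803 206.17704226]
```

View pics/w3.png

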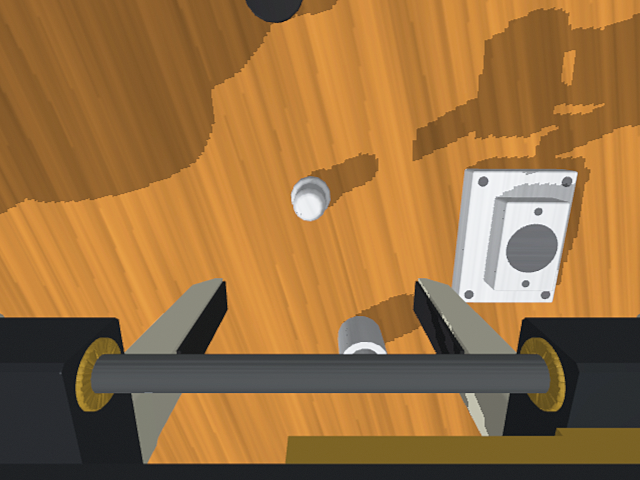

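The punch foot is at about (310,195) and its tip at (308,207), matching the prediction. The die sits centred on the plate.

Emit:
arm_command:
  deltas:
    - [[-0.1,1.5,0,0,0,0],[0,1.5,0,0,0,0],[0,0,-1,0,0,0],[0,0,-2,0,0,0],[0,0,-2,0,0,0],[0,0,-2,0,0,0],[0,0,-2,0,0,0],[0,0,-1.5,0,0,0],[0,0,-1,0,0,0],[0,0,-0.4,0,0,0],[0,0,0,0,0,0],[0,0,0,0,0,0]]

```text
t: 10.52
tool_pos: [0.4542, -0.0822, 0.0154]
orientation: [2.5, 1.902, 0.0]
force: [1.1, -0.5, 0.2]
opening: 0.0929
gripper_force: 0.0
```

Emit:
arm_command:
  deltas:
    - [[0,0,0,0,0,0],[0,0,0,0,0,0],[0,0,0,0,0,0],[0,0,0,0,0,0],[0,0,0,0,0,0],[0,0,0,0,0,0],[0,0,0,0,0,0],[0,0,0,0,0,0],[0,0,0,0,0,0],[0,0,0,0,0,0],[0,0,0,0,0,0],[0,0,0,0,0,0]]
  gripper: -1
  squeeze: 30

```text
t: 11.52
tool_pos: [0.4535, -0.0819, 0.0148]
orientation: [-2.5, -1.902, 0.0]
force: [0.1, -0.4, -1.4]
opening: 0.0241
gripper_force: 26.6
```

Emit:
arm_command:
  deltas:
    - [[0,0,1,0,0,0],[0,0,2,0,0,0],[0,0,3,0,0,0],[0,0,3,0,0,0],[1,-0.5,1,0,0,0],[2,-1,0,0,0,0],[3,-1.5,0,0,0,0],[3,-1.5,0,0,0,0],[3,-1.5,0,0,0,0],[2,-1.2,0,0,0,0],[1,-0.5,0,0,0,0],[0,0,0,0,0,0]]

```text
t: 12.52
tool_pos: [0.6053, -0.1601, 0.1153]
orientation: [2.5, 1.901, 0.0]
force: [-0.5, 0.1, -2.0]
opening: 0.024
gripper_force: 26.5
```

Emit:
arm_command:
  deltas:
    - [[0,0,0,0,0,0],[0,0,0,0,0,0],[0,0,0,0,0,0],[0,0,0,0,0,0]]

```text
t: 12.85
tool_pos: [0.6031, -0.1584, 0.1152]
orientation: [-2.5, -1.903, 0.0]
force: [0.2, -0.5, -2.4]
opening: 0.0238
gripper_force: 26.5
```

Run:
```python
from h import *
s=monitor.read_state(); im,c=shot("wrist","w4.png"); p=s["tool_pos"];print(p,np.degrees(s["q"][0]-s["q"][5]))
for q in [(.6047,-.1587,.042),(p[0],p[1],p[2]+.035),(p[0],p[1],p[2]-.015)]:
    q=c[0]@(c[1]@np.array(q)+c[2]); print(q[:2]/q[2])
```

```text
[ 0.60307343 -0.15840754  0.11519501] -15.44220263253433
[323.48687479 249.98966535]
[321.95378735 332.0544543 ]
[321.44526721 283.37511583]
```

View pics/w4.png

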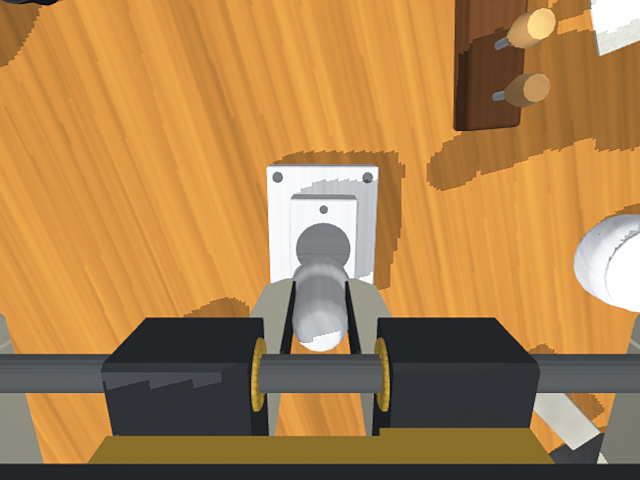

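The die mark is at about (323,250), on the plate-centre prediction. The punch tip is at (320,332), as predicted. Lowering.

Emit:
arm_command:
  deltas:
    - [[0.1,0,-1,0,0,0],[0,0,-1,0,0,0],[0,0,-1,0,0,0],[0,0,-1,0,0,0],[0,0,-1,0,0,0],[0,0,-0.4,0,0,0],[0,0,-0.2,0,0,0],[0,0,0,0,0,0],[0,0,0,0,0,0],[0,0,0,0,0,0],[0,0,0,0,0,0]]

```text
t: 13.82
tool_pos: [0.6053, -0.1591, 0.0598]
orientation: [2.499, 1.902, 0.001]
force: [0.5, -0.6, -1.5]
opening: 0.0242
gripper_force: 26.5
```

Emit:
arm_command:
  deltas:
    - [[0,0,-0.1,0,0,0],[0,0,0,0,0,0],[0,0,0,0,0,0]]

```text
t: 14.07
tool_pos: [0.6048, -0.1589, 0.0581]
orientation: [2.5, 1.902, 0.0]
force: [0.1, 0.4, -1.3]
opening: 0.0241
gripper_force: 26.5
```

Emit:
arm_command:
  deltas:
    - [[0,0,-0.1,0,0,0],[0,0,0,0,0,0],[0,0,0,0,0,0]]

```text
t: 14.32
tool_pos: [0.6047, -0.1589, 0.0569]
orientation: [-2.5, -1.902, 0.0]
force: [-1.7, -0.2, -1.7]
opening: 0.024
gripper_force: 26.5
```

Emit:
arm_command:
  deltas:
    - [[0,0,-0.1,0,0,0],[0,0,0,0,0,0],[0,0,0,0,0,0]]

```text
t: 14.57
tool_pos: [0.6048, -0.1589, 0.0567]
orientation: [2.5, 1.902, 0.0]
force: [-2.8, 1.1, 5.8]
opening: 0.0241
gripper_force: 28.1
```

Emit:
arm_command:
  deltas:
    - [[0,0,0,0,0,0],[0,0,0,0,0,0],[0,0,0,0,0,0],[0,0,0,0,0,0],[0,0,0,0,0,0],[0,0,1,0,0,0],[0,0,2,0,0,0],[0,0,3,0,0,0],[0,0,3,0,0,0],[0,0,1,0,0,0],[0,0,0,0,0,0],[-0.5,0,0,0,0,0]]
  gripper: 1

```text
t: 15.57
tool_pos: [0.6005, -0.159, 0.1566]
orientation: [2.499, 1.902, 0.002]
force: [0.4, -0.2, -0.8]
opening: 0.0927
gripper_force: 0.0
```

Emit:
arm_command:
  deltas:
    - [[-1,-0.5,0,0,0,0],[-2,-1,0,0,0,0],[-3,-1.3,-1,0,0,0],[-3,-1.3,-1,0,0,0],[-3,-1.2,-1,0,0,0],[-1.5,-0.8,-1,0,0,0],[-0.3,0,0,0,0,0],[0,0,0,0,0,0],[0,0,0,0,0,0],[0,0,0,0,0,0],[0,0,0,0,0,0]]

```text
t: 16.48
tool_pos: [0.4628, -0.2196, 0.1164]
orientation: [2.498, 1.903, 0.001]
force: [-0.0, 0.1, -0.2]
opening: 0.0931
gripper_force: 0.0
```

Run:
```python
from h import *
im,c=shot("scene","s2.png"); cv2.imwrite("pics/s2c.png",cv2.resize(im[150:330,60:460],None,fx=2,fy=2))
```

```text
(no output)
```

View pics/s2c.png

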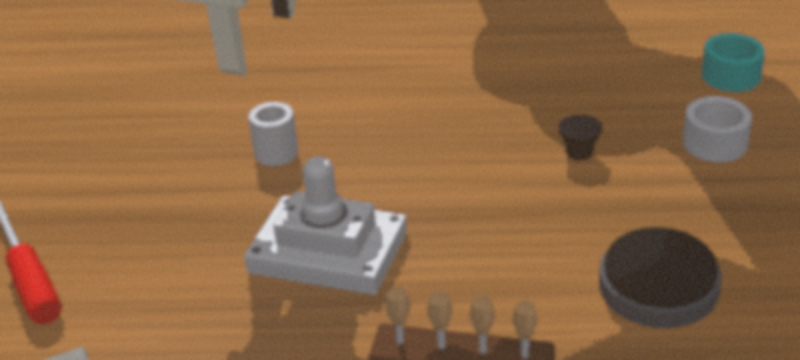

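The crop shows the punch upright at the die centre (322,205) and the narrow collar clear at (273,135). Now I'll grasp the narrow collar.

Emit:
arm_command:
  deltas:
    - [[0,0,-1,0,0,0],[0,0,-2,0,0,0],[0,0,-2,0,0,0],[0,0,-2,0,0,0],[0,0,-1.5,0,0,0],[0,0,-1,0,0,0],[0,0,-0.7,0,0,0],[0,0,0,0,0,0],[0,0,0,0,0,0],[0,0,0,0,0,0]]

```text
t: 17.37
tool_pos: [0.4625, -0.2203, 0.015]
orientation: [2.499, 1.902, 0.001]
force: [0.9, 0.2, -0.6]
opening: 0.0931
gripper_force: 0.0
```

Emit:
arm_command:
  deltas:
    - [[0,0,0,0,0,0],[0,0,0,0,0,0],[0,0,0,0,0,0],[0,0,0,0,0,0],[0,0,0,0,0,0],[0,0,0,0,0,0],[0,0,0,0,0,0],[0,0,0,0,0,0],[0,0,0,0,0,0],[0,0,0,0,0,0],[0,0,0,0,0,0]]
  gripper: -1
  squeeze: 30

```text
t: 18.28
tool_pos: [0.4618, -0.22, 0.014]
orientation: [2.5, 1.902, 0.0]
force: [0.1, -0.3, -0.4]
opening: 0.0394
gripper_force: 30.0
```

Emit:
arm_command:
  deltas:
    - [[0,0,1,0,0,0],[0,0,2,0,0,0],[0,0,3,0,0,0],[0,1,3,0,0,0],[0,2,1,0,0,0],[0,3,0,0,0,0],[0,3,0,0,0,0],[0,3,0,0,0,0],[1,3,0,0,0,0],[2,2,0,0,0,0],[3,1.5,0,0,0,0],[3,0.8,0,0,0,0]]

```text
t: 19.28
tool_pos: [0.5521, -0.0245, 0.1145]
orientation: [-2.498, -1.904, -0.0]
force: [0.2, -1.6, -1.6]
opening: 0.0398
gripper_force: 30.0
```

Emit:
arm_command:
  deltas:
    - [[3,0,0,0,0,0],[2.7,0,0,0,0,0],[1.3,0,0,0,0,0],[0.7,0,0,0,0,0],[0,0,-2,0,0,0],[0,0,-2,0,0,0],[0,0,-2,0,0,0],[0,0,-1.5,0,0,0],[0,0,-1,0,0,0],[0,0,0,0,0,0],[0,0,0,0,0,0],[0,0,0,0,0,0]]

```text
t: 20.28
tool_pos: [0.6295, -0.0271, 0.0305]
orientation: [2.499, 1.902, 0.002]
force: [-0.6, 0.6, -3.2]
opening: 0.0394
gripper_force: 30.0
```

Emit:
arm_command:
  deltas:
    - [[0,0,-0.8,0,0,0],[0,0,-0.4,0,0,0],[0,0,-0.2,0,0,0],[0,0,0,0,0,0],[0,0,0,0,0,0],[0,0,0,0,0,0]]

```text
t: 20.78
tool_pos: [0.6288, -0.0269, 0.0151]
orientation: [2.5, 1.902, 0.0]
force: [-0.0, -0.2, -3.1]
opening: 0.0398
gripper_force: 30.0
```

Emit:
arm_command:
  deltas:
    - [[0,0,-0.1,0,0,0],[0,0,0,0,0,0],[0,0,0,0,0,0]]

```text
t: 21.03
tool_pos: [0.6288, -0.0269, 0.0141]
orientation: [2.5, 1.902, 0.0]
force: [-0.9, 0.2, -3.1]
opening: 0.0396
gripper_force: 30.0
```

Emit:
arm_command:
  deltas:
    - [[0,0,-0.1,0,0,0],[0,0,0,0,0,0],[0,0,0,0,0,0]]

```text
t: 21.28
tool_pos: [0.6289, -0.0269, 0.014]
orientation: [2.5, 1.902, 0.0]
force: [-3.7, 0.4, 5.2]
opening: 0.0395
gripper_force: 30.0
```

Emit:
arm_command:
  deltas:
    - [[0,0,0,0,0,0],[0,0,0,0,0,0],[0,0,0,0,0,0],[0,0,0,0,0,0],[0,0,0,0,0,0],[0,0,1,0,0,0],[0,0,2,0,0,0],[0,0,3,0,0,0],[0,0,3,0,0,0],[0,0,2,0,0,0],[-1,0,0,0,0,0],[-2,2,0,0,0,0]]
  gripper: 1

```text
t: 22.28
tool_pos: [0.6017, -0.0096, 0.1268]
orientation: [2.498, 1.896, 0.007]
force: [0.3, 0.9, -1.0]
opening: 0.0934
gripper_force: 0.0
```

Emit:
arm_command:
  deltas:
    - [[-3,3,0,0,0,0],[-3,3,0,0,0,0],[-3,3,0,0,0,0],[-3,3,0,0,0,0],[-1.5,2,0,0,0,0],[-0.4,1,0,0,0,0],[0,0,0,0,0,0],[0,0,0,0,0,0],[0,0,0,0,0,0],[0,0,0,0,0,0]]

```text
t: 23.12
tool_pos: [0.4629, 0.1399, 0.1232]
orientation: [2.501, 1.9, 0.0]
force: [0.4, -0.4, -0.4]
opening: 0.0931
gripper_force: 0.0
```

Run:
```python
from h import *
s=monitor.read_state(); im,c=shot("wrist","w5.png"); p=s["tool_pos"];print(p,np.degrees(s["q"][0]-s["q"][5]))
for q in [(.46,.184,.034),(.6533,.106,.026)]:
    q=c[0]@(c[1]@np.array(q)+c[2]); print(q[:2]/q[2])
```

```text
[0.46288166 0.13986691 0.12316579] -15.551425311448927
[300.17324267 186.36316563]
[581.50797222 216.53271948]
```

View pics/w5.png

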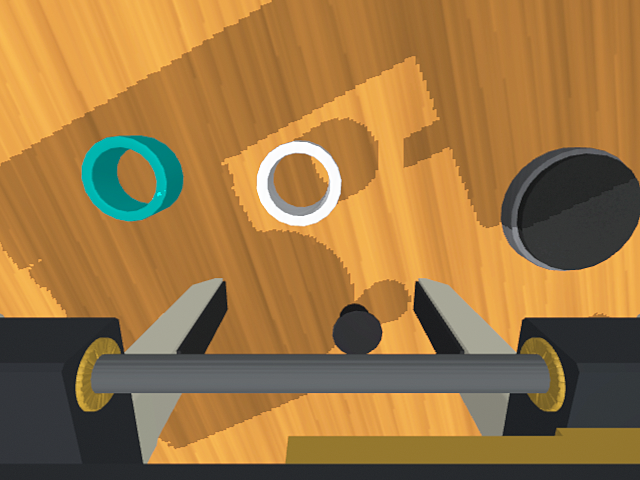

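The ring is at (299,184) against a predicted (300,186). The turquoise one at (132,178) is well clear of the fingers.

Emit:
arm_command:
  deltas:
    - [[-0.1,2,0,0,0,0],[-0.2,2.4,0,0,0,0],[0,0,-1,0,0,0],[0,0,-2,0,0,0],[0,0,-2,0,0,0],[0,0,-2,0,0,0],[0,0,-2,0,0,0],[0,0,-1.5,0,0,0],[0,0,-1,0,0,0],[0,0,0,0,0,0],[0,0,0,0,0,0],[0,0,0,0,0,0]]

```text
t: 24.17
tool_pos: [0.4598, 0.1849, 0.0089]
orientation: [2.5, 1.902, 0.002]
force: [0.4, 0.5, 0.5]
opening: 0.0928
gripper_force: 0.0
```

Emit:
arm_command:
  deltas:
    - [[0,0,0,0,0,0],[0,0,0,0,0,0],[0,0,0,0,0,0],[0,0,0,0,0,0],[0,0,0,0,0,0],[0,0,0,0,0,0],[0,0,0,0,0,0],[0,0,0,0,0,0],[0,0,0,0,0,0],[0,0,0,0,0,0]]
  gripper: -1
  squeeze: 30

```text
t: 25.0
tool_pos: [0.4591, 0.185, 0.0083]
orientation: [2.5, 1.902, 0.001]
force: [-0.5, -0.2, 3.0]
opening: 0.06
gripper_force: 30.0
```

Emit:
arm_command:
  deltas:
    - [[0,0,1,0,0,0],[0,0,2,0,0,0],[0,0,3,0,0,0],[0,0,2,0,0,0],[1,-0.4,0,0,0,0],[2,-0.8,0,0,0,0],[3,-1.2,0,0,0,0],[3,-1.2,0,0,0,0],[2,-0.8,0,0,0,0],[1,-0.4,0,0,0,0],[0,0,0,0,0,0],[0,0,0,0,0,0]]

```text
t: 26.0
tool_pos: [0.5783, 0.1363, 0.0863]
orientation: [-2.5, -1.9, 0.004]
force: [-0.7, 0.1, -2.8]
opening: 0.0597
gripper_force: 30.0
```

Run:
```python
from h import *
s=monitor.read_state(); im,c=shot("wrist","w6.png"); p=s["tool_pos"];print(p,np.degrees(s["q"][0]-s["q"][5]))
for q in [(.6533,.106,.026),(p[0],p[1],p[2]+.026)]:
    q=c[0]@(c[1]@np.array(q)+c[2]); print(q[:2]/q[2])
```

```text
[0.57827852 0.13630171 0.08633918] -15.515540524091637
[442.87909622 269.26367708]
[321.74976687 321.12003897]
```

View pics/w6.png

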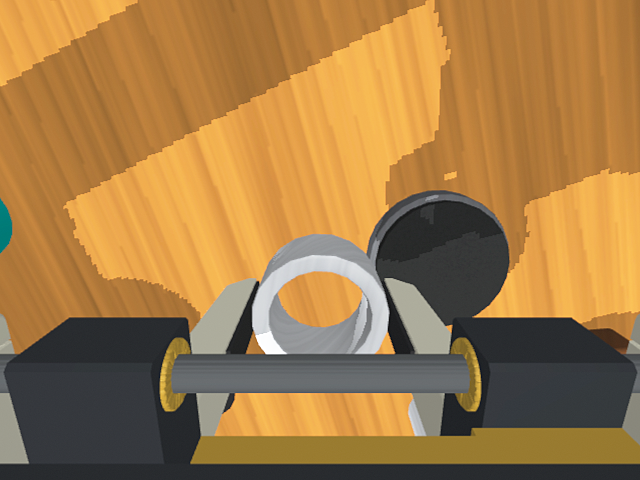

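The turntable top is at about (443,263), which puts its centre near (0.654, 0.108). Moving over and lowering.

Emit:
arm_command:
  deltas:
    - [[1.5,-0.5,0,0,0,0],[2.5,-1,0,0,0,0],[2.5,-1,0,0,0,0],[1.1,-0.3,0,0,0,0],[0,0,-1,0,0,0],[0,0,-1.5,0,0,0],[0,0,-1,0,0,0],[0,0,-1,0,0,0],[0,0,-0.4,0,0,0],[0,0,0,0,0,0],[0,0,0,0,0,0],[0,0,0,0,0,0]]

```text
t: 27.05
tool_pos: [0.6553, 0.1091, 0.0398]
orientation: [2.499, 1.902, 0.002]
force: [1.2, 0.3, -2.0]
opening: 0.0601
gripper_force: 30.0
```

Emit:
arm_command:
  deltas:
    - [[0,0,-0.1,0,0,0],[0,0,0,0,0,0],[0,0,0,0,0,0]]

```text
t: 27.3
tool_pos: [0.6553, 0.1089, 0.0386]
orientation: [2.5, 1.902, 0.001]
force: [0.3, -0.3, -2.6]
opening: 0.0603
gripper_force: 30.0
```

Emit:
arm_command:
  deltas:
    - [[-0.1,0,-0.2,0,0,0],[0,0,-0.1,0,0,0],[0,0,0,0,0,0],[0,0,0,0,0,0]]

```text
t: 27.63
tool_pos: [0.6537, 0.1089, 0.0347]
orientation: [-2.5, -1.902, 0.001]
force: [0.9, -0.3, -2.7]
opening: 0.06
gripper_force: 30.0
```

Emit:
arm_command:
  deltas:
    - [[0,0,-0.1,0,0,0],[0,0,0,0,0,0],[0,0,0,0,0,0]]

```text
t: 27.88
tool_pos: [0.654, 0.1089, 0.0343]
orientation: [2.5, 1.902, 0.0]
force: [-2.4, -0.9, 0.8]
opening: 0.0598
gripper_force: 30.0
```

Emit:
arm_command:
  deltas:
    - [[0,0,-0.1,0,0,0],[0,0,0,0,0,0],[0,0,0,0,0,0],[0,0,0,0,0,0],[0,0,0,0,0,0],[0,0,0,0,0,0],[0,0,1,0,0,0],[0,0,2,0,0,0],[0,0,3,0,0,0],[0,0,3,0,0,0],[0,0,3,0,0,0],[0,0,1,0,0,0]]
  gripper: 1

```text
t: 28.88
tool_pos: [0.6566, 0.1092, 0.1701]
orientation: [2.497, 1.9, 0.011]
force: [0.8, 0.8, 1.4]
opening: 0.0929
gripper_force: 0.0
```

Emit:
arm_command:
  deltas:
    - [[-2,2,1,0,0,0],[-3,3,1,0,0,0],[-3,4,1,0,0,0],[-3,4,0,0,0,0],[-3,4,0,0,0,0],[-3,4,0,0,0,0],[-3,4,0,0,0,0],[-3,4,0,0,0,0],[-3,4,0,0,0,0],[-3,4,0,0,0,0],[-3,3,0,0,0,0],[0,0,0,0,0,0]]

```text
t: 29.88
tool_pos: [0.3706, 0.4579, 0.1907]
orientation: [-2.492, -1.908, 0.001]
force: [0.8, 0.2, 0.0]
opening: 0.0931
gripper_force: 0.0
```

Run:
```python
from h import *
s=monitor.read_state(); print(s["t"],s["tool_pos"])
a,c=shot("top"); b,_=shot("scene")
cv2.imwrite("pics/f.png",np.vstack([cv2.resize(a[125:285,110:510],(760,304),interpolation=2),cv2.resize(b[150:300,90:540],(760,254),interpolation=2)]))
for n,p in dict(punch=(.6047,-.1587,.09),nar=(.629,-.0265,.044),wide=(.654,.108,.06)).items():
    q=c[0]@(c[1]@np.array(p)+c[2]); q=q[:2]/q[2]; print(n,np.round(q,1),"crop",np.round((q-[110,125])*1.9,0))
```

```text
29.8833 [0.37062394 0.45790122 0.19071211]
punch [394.2 184.5] crop [540. 113.]
nar [322.8 174.9] crop [404.  95.]
wide [253.3 159.8] crop [272.  66.]
```

View pics/f.png

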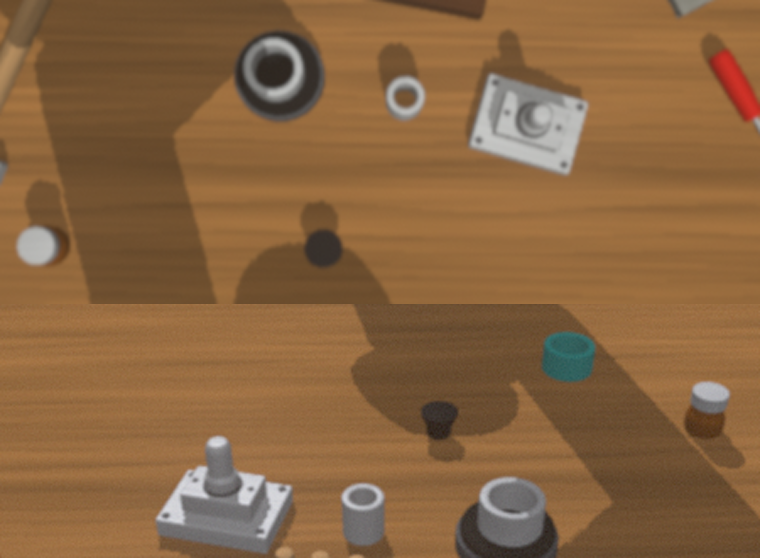

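The final view shows all four pieces standing in place. Wide collar is concentric on the turntable at (273,69), narrow collar upright midway at (405,97), and punch upright on the die on the plate at (538,115). The jar (37,246) and eyeglass (323,248) are unmoved. Handing in.

```bash
python3 -c "
from plant import ticket; print(ticket.close_job())"
```

```text
the job is handed in; nothing more can be done
None
```

The job is handed in at about 30 s of the 118 s allowed: die block, punch and both collars stand where asked in the final pictures, and the jar, the eyeglass and the turquoise ring were left alone; no verdict came back.

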